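# Fit the reamer to the juicer drive and hold it pressed

### The arm

A 7-joint arm with a two-finger parallel gripper is mounted at the origin on the work surface. World frame = base frame: x ahead of the robot, y to its left, z up, the work surface at z = 0. Lengths are in m, angles in rad, forces in N, time in s.
With the tool pointing down it reaches from about 0.35 to 0.9 m from the base axis. Payload 19.9 kg.
Tool frame: the origin (TCP) lies between the finger pads, 19 mm behind the fingertips; this is the grasp point; z points along the fingers, y is the line along which they close (so a half turn about z gives the same grasp; the last joint's range is limited). The gripper opens to 94 mm and grips with 3 to 60 N. Pads are 16 mm wide; open, the fingers measure 119 mm over their backs; the gripper's body (75 mm by 177 mm) begins 78 mm behind the grasp point.
Start: joints at [1.252, 0.417, -0.01, 1.614, 0.005, 1.111, -0.053], TCP at [0.171, -0.601, 0.224] pointing down, gripper open.
Joint ranges: [-2.81, 2.81], [-0.39, 2.02], [-1.27, 1.25], [0.06, 2.57], [-1.19, 4.33], [0.19, 2], [-2.82, 2.82]. Speed limits (rad/s): [1.89, 1.89, 2.39, 2.39, 3.01, 3.01, 3.01].

### API

Orientations are given as a unit quaternion [x, y, z, w].
In Python, from station import r gives the robot as it stands. The module is installed in compiled form; this text tells all that it offers.
- The arm moves only by the shell command python3 -m jog 'ROWS'. ROWS is a JSON object whose one key "moves" holds one flat list of numbers, 7 for each row, row after row: the shift along the tool's x, y, z in m, then the turn, a rotation vector about the tool's x, y, z in degrees, then the opening, from -1 (shut) to 1 (fully open). In form: {"moves": [dx, dy, dz, wx, wy, wz, claw, dx, dy, dz, wx, wy, wz, claw, ...]}. A call has 1 to 20 rows; each row is the pose to reach, as a shift and turn from the pose commanded when the call began, along the tool's axes at that moment; what a row does not reach only later rows make up. A row lasts 1/8 s, in which the tool goes at most 62.5 mm and 10.7 degrees, less where a joint would pass 70% of its speed; a pose out of reach is approached as far as the arm can. A call with a gripper value outside its range is refused whole. The fingers move at their own pace and stop on an object; the grip force is fixed at half the most. Time passes only in rows, so rows that repeat a pose let the fingers close. It gives the time, the measured TCP pose, the force, the opening and the grip force at its end, in the units of the state.
- r.get_state(): the state, without advancing time (a new reading comes with each control period).
- r.camera(name): name is "side" or "top"; returns a dict with "frame" (384x512x3 uint8, blue, green, red), "z_map" (384x512 float32, m along the optical axis (not along the pixel's ray), 0 where there is no reading), "fovy" (degrees; the focal length in pixels is half the picture's height over the tangent of half this angle, whatever the lens; pixels are square), "cx", "cy" (the principal point, pixels), "k1" (the pictures are not rectified: a ray, as slopes to the right and down, at radius r is drawn at 1 + k1 r^2 times it, then the intrinsics apply), "pose" (4x4, takes a point from camera to world coordinates). Camera axes: x right, y down, z forward; pixel columns grow to the right and rows downward; lengths in m; the calibration is good to about 2 mm. A picture is of the moment at which its call begins.
- r.close_job(): hands the job in; it is judged then, once.
The state is a dict: "clock": time; "q": joint angles; "joint_vel": joint speeds; "joint_efforts": joint torques, N m; "eef_pos": TCP position; "orientation": TCP orientation; "wrist_force": force on the tool from outside, world axes, zero at the start; "moment": the same for the moment, N m; "opening": finger opening in m; "gripper_force": force on a finger pad.
Only numpy, scipy, OpenCV 4.12 (cv2) and the standard library are available. Lean on these libraries where they do the work, as an engineer would, in place of code of your own. Each camera call takes 0.05 s, during which the arm holds its last target. There are 200 camera calls.

### The job

Take the larger of the two white citrus reamers out of its stand by the flat finger grip on top, turn it until the four splines of its stem mesh with the cross-shaped socket in the middle of the juicer bowl, and slide it down until its shoulder sits flush on the socket. Then keep pressing so that the sprung drive stays well down (about three quarters of its 12 mm travel), and finish like that, still gripping and pressing: do not let go. Do not disturb the smaller reamer, the bulb, the timer, the steel cup or the sugar jar.

Things in the scene. Friction and masses are not known exactly. Their poses are not given: they have to be found in the camera images.
- reamer: larger reamer, white plastic, 120 g, upright, its stem hanging in a stand's hole. Origin: centre of the underside of its round shoulder (66 mm diameter, ends flush on the socket); z up. Above: ribbed dome to z = 30 mm, then a flat-sided finger grip to z = 70 mm, 34 mm long along the reamer's x, 16 mm thick along y: pinch it along y
- reamer_grip (a point): point to grip: on the reamer's axis, 55 mm above its origin, 15 mm below the top of the finger grip; same axes as the reamer
- stem_tip (a point): lower end of the reamer's stem, on its axis, 24 mm below its origin; same axes. The stem has four splines in a plus shape, along the reamer's x and y (so along and across the finger grip), each 7 mm wide, reaching 13 mm from the axis, with rounded lower ends
- drive_mouth (a point): centre of the flat top face of the juicer's grey drive socket (48 mm across), 140 mm above the counter when not pressed. z up, x and y along the arms of its plus-shaped slot: 9.4 mm wide, reaching 15 mm out, rounded edges, deeper than the stem. Any of four quarter turns meshes. Stands at any yaw; a stiff gearbox (0.5 N m) keeps it, so turn the reamer
- press (a joint): how far the sprung drive with its socket is pressed straight down: 0 up, 0.012 m fully down (stop). The spring pushes back with about 4 N at the start of travel and 11 N at the end, net of the socket's weight; the reamer's own weight does not move it.
- juicer: steel citrus juicer, fixed, foot 160 mm diameter, origin under its centre on the counter. White bowl on top: rim 172 mm diameter at 140 mm height, level with the socket in its middle, inner floor at 90 mm; the reamer's shoulder has room to sink inside it. Spout towards its -x
- stand_a: fixed steel ring stand, 72 mm diameter, 45 mm tall, hole 44 mm; holds the larger reamer; the two stands swap places from start to start
- stand_b: second stand, the same; holds the smaller reamer
- lime_reamer: bystander: the smaller reamer (shoulder 48 mm diameter, standing 45 mm above it instead of 70, grip 12 mm thick, plain round stem), in the other stand; origin at its shoulder
- cash_tray: bystander: red plastic tray, fixed, 140 x 200 x 25 mm, origin under its centre
- bulb: bystander: milk glass bulb standing on its cap in the cash tray, 62 mm diameter, 95 mm tall, origin under its cap
- timer: bystander: steel egg timer, 66 mm diameter, 66 mm tall, origin under its centre
- tumbler: bystander: steel cup near the robot, 66 mm diameter, 100 mm tall, origin under its centre
- sugar_jar: bystander: glass sugar jar with steel cap, 66 mm diameter, 130 mm tall, origin under its centre
There are look-alikes about, which are no part of the job. Leave any blue look-alike of the reamer alone.

How it is judged:
By the outcome, as a careful person would: the job done as asked, in the order asked, and still so for the second after the job is handed in, while the arm keeps its last pose, push and grip.
It also fails if it takes over 38 s, if anything falls off the work surface, if the arm or the gripper's body presses on something with over 40 N, if the wrist force passes 120 N, or if a joint passes its speed limit or range.

## Working session

There is one attempt and no reset: what is moved stays moved. The work goes in short steps, Python scripts to look and compute and a shell command to move; the robot and the scene stay as the last step left them, time stands still between calls to the robot, and variables do not carry over. Pictures are saved under pics/ and viewed, at most 10 in all, crops included, and the job is handed in when it is done.

```bash
mkdir -p pics; cat > h.py <<'E'
import numpy as np, cv2
from station import r
def grab(n):
    c=r.camera(n); cv2.imwrite(f'pics/{n}_{int(r.get_state()["clock"]*1000)}.png',c['frame']); np.savez(f'pics/{n}.npz',**{k:np.array(v) for k,v in c.items()}); return c
def K(c):
    f=192/np.tan(np.radians(float(c['fovy']))/2); return f,float(c['cx']),float(c['cy']),float(c['k1'])
def rays(c,uv):
    f,cx,cy,k=K(c); d=(np.asarray(uv,float)-[cx,cy])/f; s=d.copy()
    for _ in range(30): s=d/(1+k*(s**2).sum(-1,keepdims=True))
    return np.concatenate([s,np.ones(s.shape[:-1]+(1,))],-1)
def cloud(c):
    v,u=np.mgrid[:384,:512]; p=rays(c,np.stack([u,v],-1))*c['z_map'][...,None]
    return p@c['pose'][:3,:3].T+c['pose'][:3,3]
def proj(c,P):
    f,cx,cy,k=K(c); q=(np.asarray(P)-c['pose'][:3,3])@c['pose'][:3,:3]; s=q[...,:2]/q[...,2:]
    return s*(1+k*(s**2).sum(-1,keepdims=True))*f+[cx,cy]
E
python3 - <<'E'
from h import *
for n in('side','top'):
    c=grab(n); print(n,c['fovy'],c['cx'],c['cy'],c['k1'],np.round(c['pose'],3).tolist())
print(r.get_state())
E
ls pics
```

```text
side 49.76863262369084 260.52110016554997 183.14861720046807 0.04201958119154506 [[0.986, -0.131, 0.102, 0.453], [-0.166, -0.73, 0.663, -0.734], [-0.013, -0.671, -0.742, 0.901], [0.0, 0.0, 0.0, 1.0]]
top 42.86632440526769 254.46525184353112 188.71593001036382 -0.16876531203117456 [[0.018, -0.99, 0.139, 0.433], [-1.0, -0.019, -0.005, -0.035], [0.007, -0.139, -0.99, 1.168], [0.0, 0.0, 0.0, 1.0]]
{'clock': 0.1, 'q': array([ 1.25155024,  0.41792099, -0.01031562,  1.61407712,  0.00469765,
        1.11072135, -0.05300634]), 'joint_vel': array([-0.00086484, -0.00101854,  0.00110127, -0.00080224,  0.00093288,
       -0.00027477,  0.00055357]), 'joint_efforts': array([ 3.38785634e-03, -8.52578902e+01,  6.42126817e-01, -4.26692998e+01,
       -4.86805709e-02,  1.64141343e-02,  1.86324701e-04]), 'eef_pos': array([ 0.17128205, -0.60074957,  0.22369909]), 'orientation': array([ 9.90371646e-01,  1.38433011e-01, -1.15078981e-04, -5.39304593e-04]), 'wrist_force': array([-0.28025373,  0.06585878,  0.27495808]), 'moment': array([ 0.00609455,  0.00476737, -0.05259903]), 'gripper_force': 0.0, 'opening': 0.09370263348466029}
side.npz
side_50.png
top.npz
top_100.png
```

View pics/side_50.png

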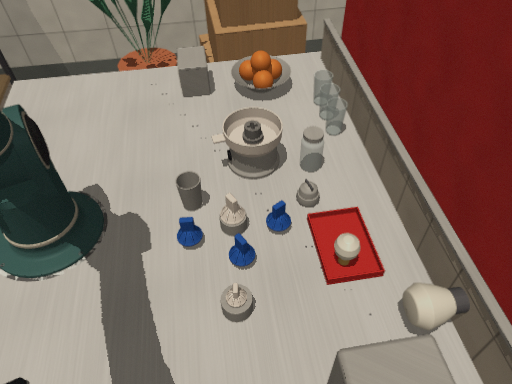

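View pics/top_100.png

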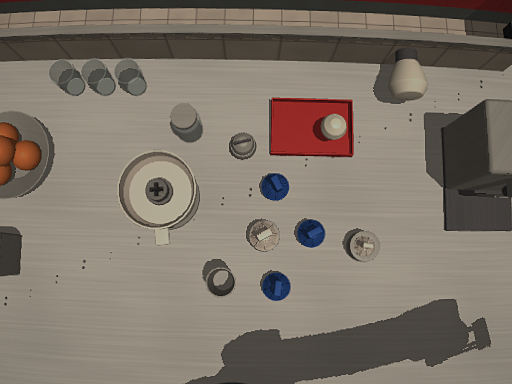

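The side view shows the white reamers at about (233,215) and (237,300), and the juicer socket at (253,130). In the top view, the larger reamer is at (264,235), the smaller at (364,246) and the socket at (157,189). Three blue decoys stand nearby. Next I measure with depth and both views.

```bash
python3 - <<'E'
from h import *
C={n:dict(np.load(f'pics/{n}.npz')) for n in('side','top')}
W={n:cloud(C[n]) for n in C}
for n in C:
    w=W[n]; hsv=cv2.cvtColor(C[n]['frame'],cv2.COLOR_BGR2HSV)
    for nm,(u,v) in {'side':dict(A=(233,215),B=(237,300)),'top':dict(A=(264,235),B=(364,246))}[n].items():
        yy,xx=np.mgrid[:384,:512]; m=(np.hypot(xx-u,yy-v)<26)&(C[n]['z_map']>0)&(hsv[...,1]<110)
        z=w[...,2]; zt=np.percentile(z[m&(z<.2)],99.5); t=m&(abs(z-zt)<.006)
        P=w[t]; rc=cv2.minAreaRect((P[:,:2]*1000).astype(np.float32))
        print(n,nm,'top z',zt.round(4),'mean',P.mean(0).round(4),t.sum(),rc)
        for lo,hi in((.04,.06),(.06,.075)):
            Q=w[m&(z>lo)&(z<hi)]; print('  band',lo,len(Q),cv2.minEnclosingCircle((Q[:,:2]*1000).astype(np.float32)))
    u,v={'side':(253,130),'top':(157,189)}[n]
    m=(np.hypot(xx-u,yy-v)<16); z=w[...,2]; t=m&(z>.13)&(z<.155); P=w[t]
    print(n,'socket',P.mean(0).round(4),t.sum(),cv2.minEnclosingCircle((P[:,:2]*1000).astype(np.float32)))
    f=C[n]['frame']
    print('rim z hist',np.percentile(w[(np.hypot(xx-u,yy-v)<45)&(z>.12)&(z<.16)][:,2],[5,50,95]))
    cv2.imwrite(f'pics/crop_{n}.png',np.hstack([cv2.resize(f[b-32:b+32,a-32:a+32],(390,390),interpolation=cv2.INTER_CUBIC) for a,b in ((u,v),{'side':(233,215),'top':(264,235)}[n])]))
E
```

```text
side A top z 0.1158 mean [ 0.48   -0.0677  0.1142] 69 ((479.64453125, -66.80537414550781), (14.333623886108398, 34.9532356262207), 30.30809783935547)
  band 0.04 278 ((480.2015380859375, -68.35865783691406), 35.86806106567383)
  band 0.06 147 ((480.1993103027344, -65.30044555664062), 27.095972061157227)
side B top z 0.0915 mean [ 0.4604 -0.2982  0.0905] 52 ((460.3276672363281, -298.1485290527344), (22.761913299560547, 8.700900077819824), 82.8661117553711)
  band 0.04 589 ((459.26824951171875, -299.54144287109375), 36.7683219909668)
  band 0.06 109 ((459.8335876464844, -297.5428161621094), 17.585988998413086)
side socket [0.5697 0.1623 0.1378] 170 ((568.0889282226562, 137.67141723632812), 53.55350875854492)
rim z hist [0.12088838 0.13248383 0.14081494]
top A top z 0.1166 mean [ 0.4824 -0.0623  0.1142] 111 ((482.4981384277344, -62.66703414916992), (15.491013526916504, 32.908355712890625), 27.726097106933594)
  band 0.04 390 ((482.9663391113281, -64.4013900756836), 35.75163269042969)
  band 0.06 224 ((481.5399475097656, -62.73024368286133), 28.666746139526367)
top B top z 0.0911 mean [ 0.462  -0.2931  0.0896] 47 ((461.4814147949219, -293.57830810546875), (11.048471450805664, 21.481996536254883), 0.02072254940867424)
  band 0.04 589 ((461.9909362792969, -296.5106506347656), 35.927433013916016)
  band 0.06 67 ((462.14044189453125, -293.69708251953125), 18.457677841186523)
top socket [0.5726 0.1704 0.139 ] 308 ((572.7985229492188, 170.08377075195312), 24.29399299621582)
rim z hist [0.12159652 0.13803641 0.14226386]
```

View pics/crop_top.png

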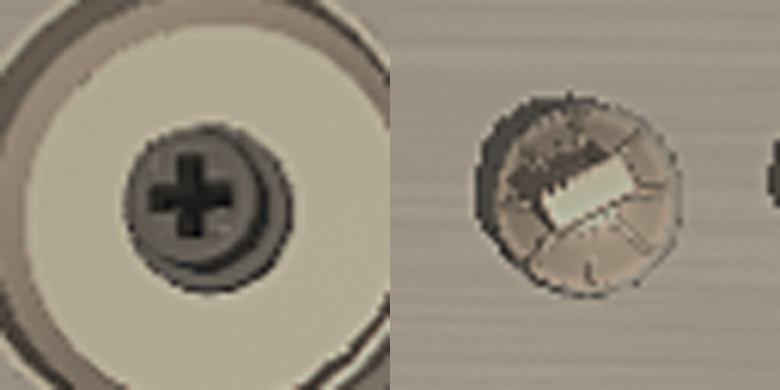

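View pics/crop_side.png

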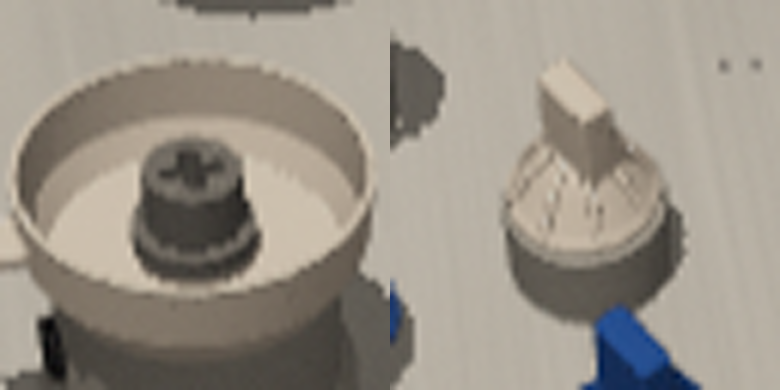

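The crops show the plus slot with its arms roughly along the image axes, centred about (190,196) in the top crop. The grip's top face is tilted by about 25°. Now I fit the plus slot and the grip rectangle in rectified views.

```bash
cat >> h.py <<'E'
def rect(c,x,y,z,h=.03,n=121):
    g=np.linspace(-h,h,n); X,Y=np.meshgrid(x+g,y+g,indexing='ij')
    uv=proj(c,np.stack([X,Y,np.full_like(X,z)],-1)).astype(np.float32)
    im=cv2.cvtColor(c['frame'],cv2.COLOR_BGR2GRAY).astype(np.float32)
    return X,Y,cv2.remap(im,uv[...,0],uv[...,1],cv2.INTER_CUBIC)
from scipy.optimize import differential_evolution
def fit(c,x,y,z,shape,sign,R,h=.03,per=np.pi/2):
    X,Y,I=rect(c,x,y,z,h)
    def model(p):
        cs,sn=np.cos(p[2]),np.sin(p[2]); a=cs*(X-p[0])+sn*(Y-p[1]); b=-sn*(X-p[0])+cs*(Y-p[1])
        sg=lambda t:1/(1+np.exp(-t/.0007))
        box=lambda l,w:sg(l-abs(a))*sg(w-abs(b))
        if shape=='plus':
            m=np.maximum(box(.015,.0047),box(.0047,.015))
        else: m=box(.017,.008)
        return m,np.hypot(X-p[0],Y-p[1])<R
    def cost(p):
        m,k=model(p); return -sign*np.corrcoef(m[k],I[k])[0,1]
    o=differential_evolution(cost,[(x-.008,x+.008),(y-.008,y+.008),(-per/2,per/2)],seed=1,tol=1e-6)
    return o.x[:2].round(4),np.degrees(o.x[2]).round(1),-o.fun
E
python3 - <<'E'
from h import *
C={n:dict(np.load(f'pics/{n}.npz')) for n in('side','top')}
for n in C:
    print(n,'slot',*fit(C[n],.572,.169 if n=='top' else .165,.14,'plus',-1,.021))
    print(n,'grip',*fit(C[n],.481,-.065,.115,'bar',1,.022,per=np.pi))
E
```

```text
side slot [0.5703 0.1679] 3.0 0.9383384355637708
side grip [ 0.48   -0.0637] -58.1 0.5762645340424029
top slot [0.5722 0.1701] 3.7 0.9719033471755879
top grip [ 0.4816 -0.0644] -57.1 0.6343291866527274
```

```bash
python3 -m jog '{"moves":[0.013,-0.013,0.001,0,0,-3,0.3, 0.044,-0.043,0.004,0,0,-10,0.3, 0.089,-0.086,0.009,0,0,-21,0.3, 0.133,-0.129,0.013,0,0,-31,0.3, 0.178,-0.172,0.018,0,0,-42,0.3, 0.222,-0.216,0.022,0,0,-52,0.3, 0.267,-0.259,0.026,0,0,-62,0.3, 0.311,-0.302,0.031,0,0,-73,0.3, 0.356,-0.345,0.035,0,0,-83,0.3, 0.400,-0.388,0.040,0,0,-94,0.3, 0.432,-0.418,0.043,0,0,-101,0.3, 0.445,-0.431,0.044,0,0,-104,0.3, 0.445,-0.431,0.044,0,0,-104,0.3, 0.445,-0.431,0.044,0,0,-104,0.3, 0.445,-0.431,0.044,0,0,-104,0.3]}'
python3 - <<'E'
from h import *
s=r.get_state();print(s['clock'],s['q'].round(3))
from scipy.spatial.transform import Rotation as R
print(R.from_quat(s['orientation']).as_matrix().round(3))
a=grab('side')['frame'];b=grab('top')['frame']
cv2.imwrite('pics/hover.png',np.hstack([cv2.resize(a[130:290,150:310],(400,400)),cv2.resize(b[150:310,190:350],(400,400))]))
E
```

```text
clock: 1.98
eef_pos: [0.4806, -0.0657, 0.1803]
orientation: [0.502, 0.865, -0.0, 0.0]
wrist_force: [-0.6, 0.4, -0.2]
opening: 0.0609
gripper_force: 0.0
1.975 [ 0.626  0.274 -0.636  1.981  0.2    0.947  0.409]
[[-0.497  0.868 -0.   ]
 [ 0.868  0.497 -0.001]
 [-0.    -0.    -1.   ]]
```

View pics/hover.png

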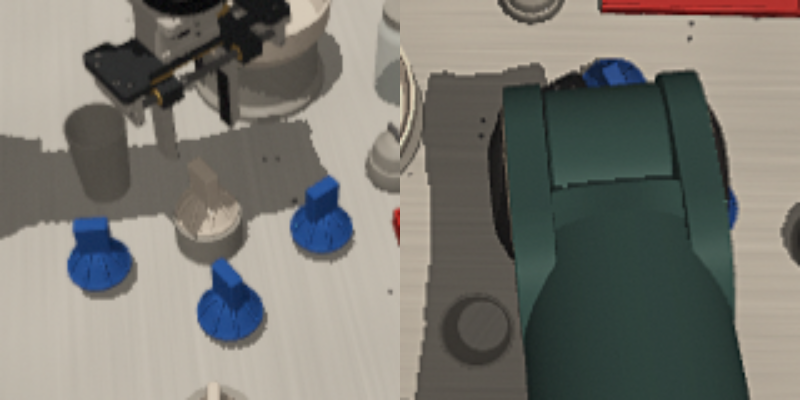

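The side view shows the fingers above the reamer with the tumbler clear. The top view is blocked by the arm. I'll go down and close.

```bash
python3 -m jog '{"moves":[0.001,0.001,0.015,0,0,0,0.3, 0.001,0.001,0.035,0,0,0,0.3, 0.001,0.001,0.055,0,0,0,0.3, 0.001,0.001,0.072,0,0,0,0.3, 0.001,0.001,0.080,0,0,0,0.3, 0.001,0.001,0.080,0,0,0,0.3, 0.001,0.001,0.080,0,0,0,-0.3, 0.001,0.001,0.080,0,0,0,-0.6, 0.001,0.001,0.080,0,0,0,-1, 0.001,0.001,0.080,0,0,0,-1, 0.001,0.001,0.080,0,0,0,-1, 0.001,0.001,0.080,0,0,0,-1, 0.001,0.001,0.080,0,0,0,-1]}'
python3 - <<'E'
from h import *
a=grab('side')['frame']
cv2.imwrite('pics/grasp.png',cv2.resize(a[150:270,170:290],(480,480)))
E
```

```text
clock: 3.7
eef_pos: [0.4815, -0.0632, 0.1003]
orientation: [0.501, 0.866, -0.0, -0.0]
wrist_force: [-1.2, -0.8, 3.1]
opening: 0.0157
gripper_force: 30.0
```

View pics/grasp.png

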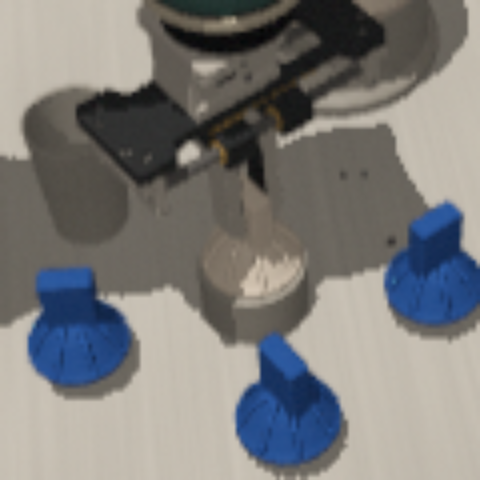

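Gripped: opening 15.7 mm, 30 N. Next I lift, carry the reamer to above the socket and turn it by 26.5°.

```bash
python3 -m jog '{"moves":[0,0,-0.010,0,0,0,-1, 0,0,-0.035,0,0,0,-1, 0,0,-0.070,0,0,0,-1, 0,0,-0.110,0,0,0,-1, 0,0,-0.140,0,0,0,-1, 0.008,0.010,-0.150,0,0,1,-1, 0.025,0.031,-0.150,0,0,4,-1, 0.047,0.058,-0.150,0,0,8,-1, 0.071,0.087,-0.150,0,0,12,-1, 0.094,0.116,-0.150,0,0,16,-1, 0.116,0.143,-0.150,0,0,20,-1, 0.135,0.167,-0.150,0,0,23,-1, 0.149,0.184,-0.150,0,0,25,-1, 0.156,0.193,-0.150,0,0,26.5,-1, 0.157,0.194,-0.150,0,0,26.5,-1, 0.157,0.194,-0.150,0,0,26.5,-1, 0.157,0.194,-0.150,0,0,26.5,-1]}'
python3 - <<'E'
from h import *
a=grab('side')['frame']
b=grab('top')['frame']
cv2.imwrite('pics/over.png',np.hstack([cv2.resize(a[60:180,190:310],(400,400),interpolation=cv2.INTER_CUBIC),cv2.resize(b[130:250,100:220],(400,400))]))
E
```

```text
clock: 5.88
eef_pos: [0.5713, 0.169, 0.2504]
orientation: [0.686, 0.728, -0.0, 0.0]
wrist_force: [-0.5, -0.8, -0.7]
opening: 0.0159
gripper_force: 30.0
```

View pics/over.png

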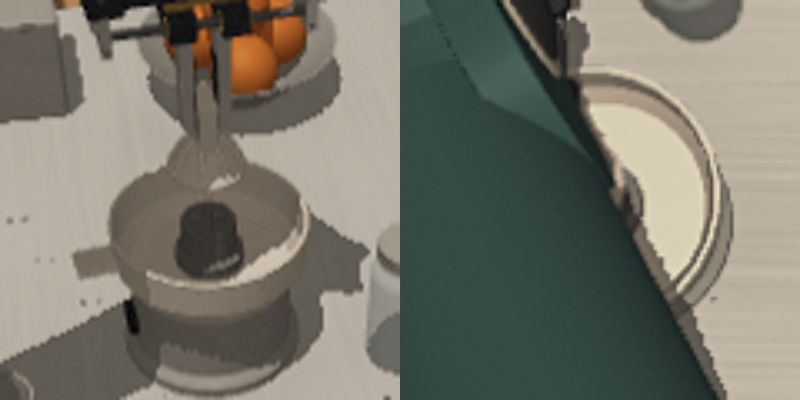

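```bash
python3 - <<'E'
from h import *
from scipy.optimize import least_squares
c=dict(np.load('pics/side.npz')); w=cloud(c); z=w[...,2]
m=(np.hypot(w[...,0]-.5703,w[...,1]-.168)<.045)&(z>.18)&(z<.23)&(c['z_map']>0)
m=cv2.morphologyEx(m.astype(np.uint8),cv2.MORPH_OPEN,np.ones((2,2),np.uint8))>0
P=w[m]; print(len(P),P.min(0),P.max(0))
for lo in np.arange(.185,.232,.006):
    Q=P[(P[:,2]>=lo)&(P[:,2]<lo+.006)]
    if len(Q)>8:
        o=least_squares(lambda p:np.hypot(Q[:,0]-p[0],Q[:,1]-p[1])-p[2],[.57,.168,.03]); print(lo.round(3),len(Q),o.x.round(4),np.sqrt(2*o.cost/len(Q)).round(4))
# silhouette
v,u=np.nonzero(m); a=np.linspace(0,2*np.pi,720)
circ=lambda x,y,zz:proj(c,np.stack([x+.033*np.cos(a),y+.033*np.sin(a),np.full_like(a,zz)],-1))
cols=np.arange(u.min()+4,u.max()-3); bot=np.array([v[u==k].max()+.5 for k in cols])
print(cols,bot,u.min()-.5,u.max()+.5)
def res(p):
    q=circ(p[0],p[1],.1954); lo=q[q[:,1]>q[:,1].mean()]; lo=lo[np.argsort(lo[:,0])]
    return np.r_[np.interp(cols,lo[:,0],lo[:,1])-bot, q[:,0].min()-(u.min()-.5), q[:,0].max()-(u.max()+.5)]
o=least_squares(res,[.57,.168],diff_step=1e-3,loss='soft_l1'); print('silh',o.x.round(4),o.fun.round(1))
E
```

```text
317 [ 0.45304584 -0.7338612  -0.00246628] [0.64775719 0.45756026 0.9005216 ]
0.191 16 [0.5712 0.1686 0.033 ] 0.0009
0.197 71 [0.571  0.1659 0.0298] 0.0021
0.203 64 [0.5701 0.1675 0.0266] 0.0024
0.209 49 [0.5711 0.1685 0.025 ] 0.0029
0.215 56 [0.5712 0.1674 0.0201] 0.0029
0.221 28 [0.5721 0.1654 0.0152] 0.0026
[245 246 247 248 249 250 251 252 253 254 255 256 257 258 259 260] [117.5 117.5 117.5 118.5 118.5 118.5 118.5 118.5 118.5 118.5 118.5 118.5
 117.5 117.5 117.5 116.5] 240.5 264.5
silh [0.5721 0.1623] [-0.3  0.1  0.4 -0.3 -0.1 -0.   0.1  0.1  0.1 -0.  -0.1 -0.3  0.4  0.1
 -0.3  0.3 -0.2 -0. ]
```

```bash
python3 -m jog '{"moves":[0,0,0.010,0,0,0,-1, 0,0,0.022,0,0,0,-1, 0,0,0.030,0,0,0,-1, 0,0,0.034,0,0,0,-1, 0,0,0.036,0,0,0,-1, 0,0,0.036,0,0,0,-1, 0,0,0.036,0,0,0,-1]}'
```

```text
clock: 6.85
eef_pos: [0.5715, 0.1698, 0.2145]
orientation: [0.686, 0.728, 0.0, 0.0]
wrist_force: [0.3, 0.2, -0.3]
opening: 0.0153
gripper_force: 30.0
```

No contact force 4.5 mm below the mouth, so it appears to be entering. I'll continue.

```bash
python3 -m jog '{"moves":[0,0,0.003,0,0,0,-1, 0,0,0.006,0,0,0,-1, 0,0,0.008,0,0,0,-1, 0,0,0.008,0,0,0,-1, 0,0,0.008,0,0,0,-1]}'
```

```text
clock: 7.48
eef_pos: [0.5714, 0.1697, 0.2063]
orientation: [0.686, 0.728, 0.0, -0.0]
wrist_force: [-0.3, 0.5, -0.7]
opening: 0.0156
gripper_force: 30.0
```

```bash
python3 -m jog '{"moves":[0,0,0.003,0,0,0,-1, 0,0,0.006,0,0,0,-1, 0,0,0.009,0,0,0,-1, 0,0,0.010,0,0,0,-1, 0,0,0.010,0,0,0,-1, 0,0,0.010,0,0,0,-1]}'; python3 -m jog '{"moves":[0,0,0.001,0,0,0,-1, 0,0,0.002,0,0,0,-1, 0,0,0.003,0,0,0,-1, 0,0,0.003,0,0,0,-1]}'
```

```text
clock: 8.22
eef_pos: [0.5714, 0.1697, 0.1964]
orientation: [0.686, 0.728, 0.0, -0.0]
wrist_force: [-0.0, 0.5, -1.8]
opening: 0.0156
gripper_force: 30.0
clock: 8.72
eef_pos: [0.5714, 0.1697, 0.1934]
orientation: [0.686, 0.728, 0.0, 0.0]
wrist_force: [-1.1, -1.5, 4.0]
opening: 0.0159
gripper_force: 30.0
```

The shoulder has contacted at about 0.195, as expected. Pressing 9 mm takes the TCP to about 0.186 and should need about 9.2 N.

```bash
python3 -m jog '{"moves":[0,0,0.002,0,0,0,-1, 0,0,0.004,0,0,0,-1, 0,0,0.006,0,0,0,-1, 0,0,0.0075,0,0,0,-1, 0,0,0.0075,0,0,0,-1, 0,0,0.0075,0,0,0,-1, 0,0,0.0075,0,0,0,-1]}'
python3 - <<'E'
from h import *
F=[];
for i in range(8):
    c=r.camera('side'); F.append(r.get_state()['wrist_force'])
print(np.mean(F,0),np.std(F,0)); a=c['frame']
grab('side')
cv2.imwrite('pics/press.png',cv2.resize(a[70:170,200:300],(500,500),interpolation=cv2.INTER_CUBIC))
w=cloud(c);z=w[...,2]
m=(np.hypot(w[...,0]-.571,w[...,1]-.168)<.036)&(z>.1)&(z<.17); P=w[m]
print(np.histogram(P[:,2],np.arange(.1,.172,.006)))
E
```

```text
clock: 9.6
eef_pos: [0.5715, 0.1698, 0.186]
orientation: [0.686, 0.728, 0.0, 0.0]
wrist_force: [-2.6, -1.2, 8.8]
opening: 0.0154
gripper_force: 30.0
[-2.13381086 -1.15543251  8.40622857] [0.291784   0.5004495  0.38261862]
(array([30, 25, 24, 14,  3, 51, 71, 53, 57, 48, 15]), array([0.1  , 0.106, 0.112, 0.118, 0.124, 0.13 , 0.136, 0.142, 0.148,
       0.154, 0.16 , 0.166]))
```

View pics/press.png

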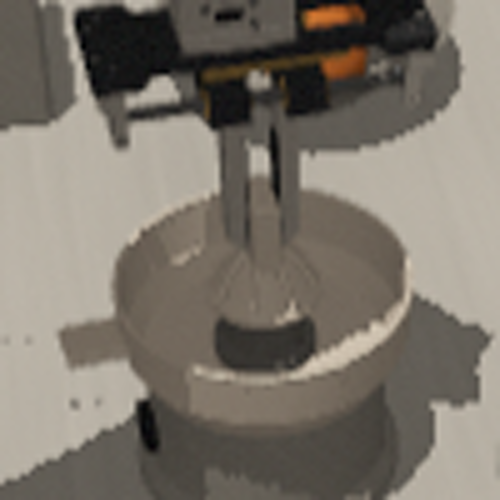

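The picture shows the reamer's shoulder seated on the dark socket at about (265,320), sunk inside the bowl. Height (about 9 mm down) and force (8.4 N plus the reamer's weight) agree, so I'm handing in.

```bash
python3 -c "
from station import r
s=r.get_state();print(s['clock'],s['eef_pos'],s['wrist_force'],s['gripper_force']);print(r.close_job())"
```

```text
10.05 [0.57146655 0.16972454 0.18600286] [-2.52980156 -0.83490202  7.66830561] 30.001154243946075
the job is handed in; nothing more can be done
None
```

The larger reamer is meshed and seated in the drive socket and held pressed about 9 mm down with the grip still closed; I handed the job in at 10.05 s, but no verdict came back.

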